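Seat the hex-footed bench stop in its socket and lock it with the keeper

TASK

Stand the bench stop in the blue bench socket: lower its hexagonal foot into the round well and shuffle and turn it there with a light hand until it drops fully home in the hexagonal recess. Only then swing the keeper round by its red peg, all the way, so that its nose locks the flange down, and let go. Never lean on the stop before it has dropped (keep well under 50 N), and leave the roll of tape and the offcuts where they are.

Things in the scene. Friction and masses are not known exactly. Their poses are not given: they have to be found in the camera images.
- stop: Bench stop, loose, upright on the table, 80 mm tall, 0.2 to 0.35 kg: a hexagonal steel foot 30 mm across flats and 22 mm high, a round steel flange 68 mm wide (22 to 29 mm up), a square wooden post above. Origin: centre of the foot's underside, z up the post. Two flats of the foot look along +x and -x. Home in the socket its origin is 6 mm above the table; standing on the socket's plate, 16 mm.
- stop_top (a point): Centre of the top of the stop's square wooden post, 80 mm above the stop's origin. The post, the part to grip, is 24 x 24 mm and runs from 29 to 80 mm above the origin; its faces look along the stop's +x, -x, +y and -y.
- socket: Bench socket, a blue block fixed to the table, top 26 mm above it, 170 mm along its x (from -65 to +105 mm), 130 mm along its y. Origin: on the table under the centre of the round well; z up. The well, 56 mm in diameter, ends on an aluminium plate 16 mm above the table; in this plate is a hexagonal recess, 33 mm across flats, 10 mm deep, floor 6 mm above the table.
- socket_mouth (a point): Centre of the round well at the socket's top, 26 mm above the table. The plate with the recess was bolted down by eye: the recess lies up to 4 mm off this centre in the socket's x and in its y, and is turned up to 0.08 rad either way from having two flats look along the socket's x. These errors are not measured. A home stop's flange is 2 mm clear of the socket's top.
- keeper (a joint): Angle of the keeper, a flat steel lever on a vertical pivot, 37 to 46 mm above the table. 0 = open (lever along the socket's y, red peg on the +y side of the pivot); grows clockwise seen from above to 1.571 = closed (nose over the stop's flange, 25 mm from the well's centre). It stays where it is left, moves with 1 to 2 N at the peg, and its nose runs against the flange if the stop is not home.
- keeper_pivot (a point): Top of the keeper's pivot, 53 mm above the table, at x = 75 mm, y = 0 of the socket. At joint value q the red peg stands 50 mm from the pivot in the direction (sin q, cos q) of the socket's x, y.
- keeper_peg (a point): Top of the red upright peg on the keeper's tail, 84 mm above the table; the peg is round, 14 mm in diameter and 38 mm tall.
- masking_tape: Roll of masking tape lying flat, 93 mm in diameter, 19 mm high, a bystander; origin at the centre of its underside.
- offcut_4: Flat hardwood offcut lying on the table, 50 x 55 x 12 mm, a bystander; origin at the centre of its underside.
There are look-alikes about, which are no part of the job. Several things look just like the stop: the one meant starts farthest to the robot's left.

How it is judged (in metres and radians):
On the way:
1. the stop has dropped fully home in the recess, upright, while the keeper is still open (z of stop in the frame of socket below 0.0085 m and horizontal distance between stop and socket below 0.01 m and angle between stop's own z axis and vertical below 0.06 rad and value of joint keeper below 0.6 rad), for 0.2 s.
At the end, for the whole second after the job is handed in: The stop is home in the socket (its origin less than 8.5 mm above the table and within 10 mm of the well's centre, tilted less than 0.06 rad), the keeper is closed past 1.35 rad, and all is at rest and released (z of stop in the frame of socket below 0.0085 m and horizontal distance between stop and socket below 0.01 m and angle between stop's own z axis and vertical below 0.06 rad and value of joint keeper above 1.35 rad and linear speed of stop below 0.02 m/s and velocity of joint keeper below 0.1 rad/s); the robot touches nothing.
It fails at once if the stop is pressed against the socket with more than 50 N before it is home (contact force between stop and socket above 50 N and z of stop in the frame of socket above 0.0105 m).
It fails at once if the roll of tape or the offcut is moved more than 30 mm (distance of any of masking_tape, offcut_4 from where it was at the start of the episode above 0.03 m).
It also fails if it takes over 72 s, if anything falls off the work surface, if the arm or the gripper's body presses on something with over 40 N, if the wrist force passes 120 N, or if a joint passes its speed limit or range.

ROBOT

A 7-joint arm with a two-finger parallel gripper is mounted at the origin on a cart in front of the work surface, level with it; the furniture and walls round the work are solid. World frame = base frame: x ahead of the robot, y to its left, z up, the work surface at z = 0. Lengths are in mm, angles in degrees, forces in N, time in s.
With the tool pointing down it reaches from about 425 to 875 mm from the base axis. Payload 4.7 kg.
Tool frame: the origin (TCP) lies at the very end of the fingers, on their centre line; the grasp point (between the pads) lies 19 mm behind it; z points along the fingers, y is the line along which they close (so a half turn about z gives the same grasp; the last joint's range is limited). The gripper opens to 85 mm and grips with 20 to 120 N. Pads are 22 mm wide; open, the fingers measure 114 mm over their backs; the gripper's body (76 mm by 85 mm) begins 54 mm behind the grasp point. The pads swing forward as they close: fully open they stand 13 mm farther back than shut.
Start: joints at [-65.598, 18.392, -4.016, 83.108, 1.295, 78.541, -3.26], TCP at [260.197, 595.67, 231.349] pointing down, gripper open.
Joint ranges: [-163.93, 163.93], [-17.29, 119.83], [-79.2, 71.16], [3.27, 140.29], [-89.18, 269.18], [5.43, 117.66], [-154.24, 154.24]. Speed limits (degrees/s): [147.25, 147.25, 180, 180, 180, 180, 180].

INTERFACE

Orientations are given as [roll, pitch, yaw] about the fixed x, y, z axes, in that order (R = Rz(yaw) Ry(pitch) Rx(roll)).
In Python, from plant import r gives the robot as it stands.
- The arm moves only by the shell command python3 -m inch 'ROWS' [FORCE]. ROWS is JSON, a list of rows, each an object with "angular": the turn, a rotation vector about the tool's x, y, z normalised to -1 to 1, where 1 is 45 degrees, a list of three; "offset": the shift along the tool's x, y, z normalised to -1 to 1, where 1 is 0.15 m, a list of three; "claw": the closure, from -1 (fully open) to 1 (shut). A call has 1 to 12 rows; each row is the pose to reach, as a shift and turn from the pose commanded when the call began, along the tool's axes at that moment; what a row does not reach only later rows make up. A row lasts 1/8 s, in which the tool goes at most 62.5 mm and 10.7 degrees, less where a joint would pass 70% of its speed; a pose out of reach is approached as far as the arm can. A call with a number of a shift or a turn outside -1 to 1 is refused whole. A call with a gripper value outside its range is refused whole. The fingers move at their own pace and stop on an object; FORCE is the grip in N (left out, the last holds). Time passes only in rows, so rows that repeat a pose let the fingers close. It gives the time, the measured TCP pose, the force, the opening and the grip force at its end, in the units of the state.
- r.get_state(): the state, without advancing time (a new reading comes with each control period).
- r.snapshot(name): name is "scene" or "top"; returns a dict with "pixels" (400x640x3 uint8, red, green, blue), "z_map" (400x640 float32, mm along the optical axis (not along the pixel's ray), 0 where there is no reading), "K" (3x3 intrinsics, pixels), "view" (4x4, takes a point from world to camera coordinates). Camera axes: x right, y down, z forward; pixel columns grow to the right and rows downward; lengths in mm; the calibration is good to about 2 mm. A picture is of the moment at which its call begins.
- r.finish_job(): hands the job in; it is judged then, once.
Trained networks look in a picture, given as the dict that the camera call returned (one of the last four; its "shot" number tells which), for a name from the list of things; names that differ only in an ending like _2 or _b are one class to them, and where a whole thing is asked for, a point or a joint stands for the part that bears it (a point fixed in the world has none). Each returns a list of dicts, best first, with "score" (0 to 1); they miss things now and then, are a little off and sometimes report something else, mostly with a low value. They report only what shows in the picture. A call takes as long as a camera call. They do not tell look-alikes from the thing itself.
- r.find_in(label, picture): "box" ([left, top, right, bottom] in pixels, round what is visible of it).
- r.cut_out(label, picture): "region" (400x640 bool, what is visible of it) and "box" ([left, top, right, bottom] in pixels, round what is visible of it).
The state is a dict: "t": time; "q": joint angles; "qvel": joint speeds; "effort": joint torques, N m; "position": TCP position; "tool_rot": TCP orientation; "ft_force": force on the tool from outside, world axes, zero at the start; "wrist_torque": the same for the moment, N m; "opening": finger opening in mm; "grasp_force": force on a finger pad.
Only numpy, scipy, OpenCV 4.12 (cv2) and the standard library are available. Lean on these libraries where they do the work, as an engineer would, in place of code of your own. Each camera call takes 0.05 s, during which the arm holds its last target. There are 200 camera calls.

## Working session

There is one attempt and no reset: what is moved stays moved. The work goes in short steps, Python scripts to look and compute and a shell command to move; the robot and the scene stay as the last step left them, time stands still between calls to the robot, and variables do not carry over. Pictures are saved under pics/ and viewed, at most 10 in all, crops included, and the job is handed in when it is done.

```bash
ls; mkdir -p pics; cat > h.py <<'E'
import numpy as np, cv2
from plant import r
def snap(n,f=None):
    p=r.snapshot(n)
    if f: cv2.imwrite('pics/'+f,p['pixels'][:,:,::-1])
    return p
def cloud(p):
    z=p['z_map'].astype(float); K=p['K']; v,u=np.mgrid[:400,:640]
    c=np.stack([(u-K[0][2])/K[0][0]*z,(v-K[1][2])/K[1][1]*z,z],-1)
    V=np.linalg.inv(np.array(p['view']))
    w=c@V[:3,:3].T+V[:3,3]; w[z==0]=np.nan
    return w
E
python3 - <<'E'
from h import *
print(r.get_state())
for n in('scene','top'):
    p=snap(n,n+'1.png'); w=cloud(p); print(n,np.linalg.inv(p['view'])[:3,3])
    for l in('stop','socket','keeper','keeper_peg','masking_tape','offcut_4'):
        for d in r.cut_out(l,p)[:4]:
            m=d['region']; q=w[m]; q=q[~np.isnan(q[:,0])]
            if len(q): 
                t=q[q[:,2]>np.percentile(q[:,2],95)-4]
                print(l,round(d['score'],2),np.round(d['box']),m.sum(),'med',np.median(q,0).round(),'top',t.mean(0).round(1),len(t))
E
```

```text
pics
{'t': 0.0, 'q': array([-65.59749161,  18.44029634,  -4.0153059 ,  83.17544164,
         1.29484741,  78.54069291,  -3.25883796]), 'qvel': array([-0.09395577, -0.07963197, -0.06287617, -0.00350589,  0.07010344,
       -0.06237617, -0.08380527]), 'effort': array([ 1.87022265e-04, -4.93585467e+01, -3.82488426e-01, -3.14330685e+01,
        1.28830734e-02,  1.15988470e-02,  8.84916460e-06]), 'position': array([260.00170719, 595.14264367, 230.2047234 ]), 'tool_rot': array([-1.79888804e+02,  5.68853595e-03,  1.56408176e+02]), 'ft_force': array([ 0.59210254, -0.48627178, -0.49586344]), 'wrist_torque': array([ 0.01946536,  0.02188853, -0.01919145]), 'grasp_force': 0.0, 'opening': 85.66864882077019}
scene [-54.78066494 517.93717724 563.25360951]
stop 0.94 [303. 267. 340. 308.] 1062 med [392. 293.  30.] top [399.9 289.6  79.2] 140
stop 0.86 [314. 194. 345. 231.] 609 med [595. 180.  30.] top [601.6 176.3  79.2] 67
stop 0.58 [237. 249. 271. 291.] 945 med [488. 389.  30.] top [496.7 386.7  79.4] 119
stop 0.58 [362. 234. 397. 275.] 828 med [427. 155.  29.] top [433.3 150.7  79.5] 99
socket 0.6
[... 754 characters left out ...]
0.9 [231. 227. 257. 259.] 653 med [497. 379.  29.] top [497.7 382.6  78.8] 112
stop 0.62 [334. 256. 362. 282.] 650 med [434. 146.  29.] top [434.3 145.5  79.3] 106
stop 0.57 [320. 183. 351. 213.] 629 med [600. 173.  28.] top [603.2 171.5  78.9] 102
socket 0.92 [376. 195. 434. 273.] 4078 med [525.   9.  25.] top [581.6  15.9  50.2] 363
keeper_peg 0.59 [380. 196. 427. 218.] 437 med [581.  14.  46.] top [591.6  58.5  83.1] 29
masking_tape 0.62 [316. 128. 355. 167.] 707 med [735. 174.  18.] top [731.8 174.1  19.1] 410
masking_tape 0.26 [378. 198. 428. 215.] 408 med [581.  17.  46.] top [591.6  58.5  83.1] 29
offcut_4 0.62 [277. 163. 303. 191.] 466 med [654. 288.  11.] top [652.2 288.7  12.7] 221
```

```bash
python3 - <<'E'
import cv2
a=cv2.imread('pics/top1.png');cv2.imwrite('pics/a.png',cv2.resize(a[110:320,190:460],None,fx=2.8,fy=2.8,interpolation=cv2.INTER_CUBIC))
b=cv2.imread('pics/scene1.png');cv2.imwrite('pics/b.png',cv2.resize(b[150:350,200:480],None,fx=2.8,fy=2.8,interpolation=cv2.INTER_CUBIC))
E
```

```text
(no output)
```

View pics/a.png

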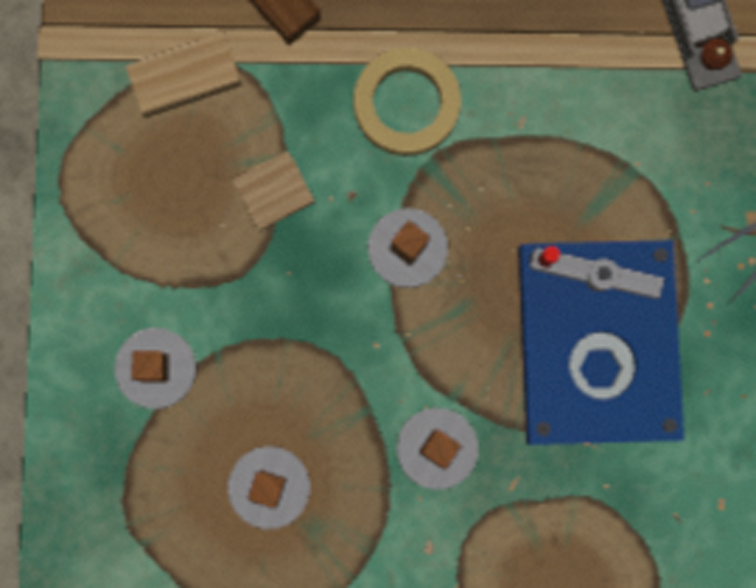

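View pics/b.png

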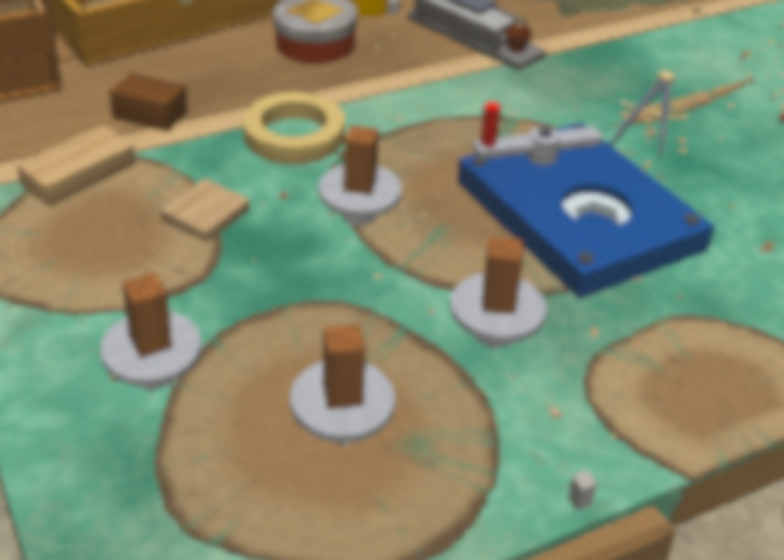

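```bash
cat > m.py <<'E'
from h import *
def post(p,near):
    w=cloud(p); m=(abs(w[...,2]-79)<4)&(np.hypot(w[...,0]-near[0],w[...,1]-near[1])<22)
    q=w[m][:,:2].astype(np.float32); return q.mean(0),cv2.minAreaRect(q)
def px(p,X):
    c=p['view'][:3,:3]@X+p['view'][:3,3]; c=p['K']@c; return c[:2]/c[2]
def onz(p,uv,z):
    V=np.linalg.inv(p['view']); d=V[:3,:3]@np.linalg.inv(p['K'])@np.array([uv[0],uv[1],1]); o=V[:3,3]
    return o+d*(z-o[2])/d[2]
E
python3 - <<'E'
from m import *
for n in('top','scene'):
    p=snap(n); print(n,p['K'][0][0]); w=cloud(p)
    print('post',post(p,(497,384)))
    im=p['pixels'].astype(int); b=(im[...,2]>im[...,0]*1.8)&(im[...,2]>im[...,1]*1.3)&(abs(w[...,2]-26)<4)&(w[...,1]<110)&(w[...,1]>-130)
    q=w[b][:,:2].astype(np.float32); print('sock',cv2.minAreaRect(q),len(q))
    rect=cv2.minAreaRect(q)
    d=[x for x in r.cut_out('socket',p)][0]['box']
    well=(w[...,2]<21)&(w[...,2]>2)&(np.hypot(w[...,0]-505,w[...,1]-12)<35)
    print('well',w[well].mean(0),well.sum()); lo=well&(w[...,2]<11); print('rec',w[lo].mean(0),lo.sum())
    red=(im[...,0]>2.2*im[...,1])&(im[...,0]>2.2*im[...,2])&(w[...,2]>79)&(w[...,0]<640); print('peg',w[red].mean(0),red.sum())
    k=(abs(w[...,2]-53)<2.5)&(np.hypot(w[...,0]-581,w[...,1]-15)<25); print('pivot',w[k].mean(0),k.sum())
    k=(abs(w[...,2]-46)<3)&(np.hypot(w[...,0]-581,w[...,1]-15)<70); print('lever',cv2.minAreaRect(w[k][:,:2].astype(np.float32)),k.sum())
    if n=='top': cv2.imwrite('pics/c.png',cv2.resize(p['pixels'][190:280,370:440,::-1],None,fx=6,fy=6,interpolation=cv2.INTER_CUBIC))
E
```

```text
top 483.2303051184622
post (array([497.88937, 382.98184], dtype=float32), ((497.69512939453125, 383.1288146972656), (22.780363082885742, 23.141937255859375), 1.8820120096206665))
sock ((525.3427734375, 7.518157958984375), (167.9986114501953, 129.14674377441406), 2.308058023452759) 2616
well [506.25241325   4.20620345  11.95784505] 430
rec [503.86246013   4.4017199    5.77521068] 158
peg [576.98549793  79.75400623  94.47515073] 24
pivot [581.38081757   9.91812084  52.27689127] 28
lever ((582.0780639648438, 13.851631164550781), (108.66187286376953, 24.1259822845459), 73.53789520263672) 230
scene 400.58280404343617
post (array([496.84924, 386.24338], dtype=float32), ((498.9415283203125, 386.1015319824219), (25.850034713745117, 23.657527923583984), 1.8856033086776733))
sock ((523.2283935546875, 10.354267120361328), (164.45802307128906, 132.33770751953125), 1.4192523956298828) 1907
well [5.17497591e+02 6.03728458e-02 1.32029738e+01] 243
rec [513.73394133   1.47860622   6.58334546] 71
peg [589.83087621  62.69430696  82.12022226] 14
pivot [581.24632285  12.52865611  52.28717373] 14
lever ((583.3729858398438, 17.502967834472656), (108.53475952148438, 26.36092185974121), 78.48308563232422) 198
```

View pics/c.png

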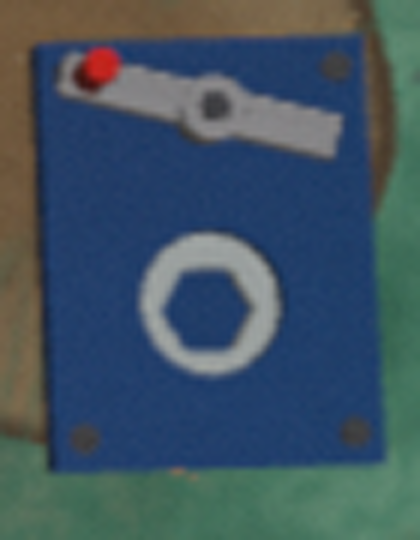

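```bash
cat > d.py <<'E'
import sys,numpy as np
from scipy.spatial.transform import Rotation as R
# from x y z yaw  to x y z yaw -> normalised offset, angular ; -f: from + offset, turn(z) -> pose
a=[float(x) for x in sys.argv[2:]]
A=R.from_euler('xyz',[180,0,a[3]],degrees=True)
if sys.argv[1]=='to':
    print('offset',(A.inv().apply(np.array(a[4:7])-a[:3])/150).round(4),'turn',round(-((a[7]-a[3]+180)%360-180)/45,4))
else:
    print((A.apply(np.array(a[4:7])*150)+a[:3]).round(2),a[3]-45*a[7])
E
python3 -m inch '[{"angular":[0,0,-0.567],"offset":[-1,-0.33,0],"claw":-1},{"angular":[0,0,-0.567],"offset":[-1,-0.33,0],"claw":-1},{"angular":[0,0,-0.567],"offset":[-1,-0.33,0],"claw":-1},{"angular":[0,0,-0.567],"offset":[-1,-0.33,0],"claw":-1}]'
python3 d.py f 260.2 595.67 231.35 156.41 -1 -0.33 0 -0.567
python3 d.py to 377.8 490.29 231.35 181.92 498.2 384.6 131.35 181.9
```

```text
t: 1.4
position: [382.0, 486.8, 231.6]
tool_rot: [-179.9, 0.1, -178.5]
ft_force: [-0.6, 0.5, 0.0]
opening: 85.5
grasp_force: 0.0
[377.86 490.28 231.35] 181.92499999999998
offset [-0.7786 -0.7311  0.6667] turn 0.0004
```

```bash
python3 - <<'E'
from m import *
p=snap('top'); w=cloud(p)
S=8; u0,v0=370,190
im=cv2.resize(p['pixels'][190:280,370:440],None,fx=S,fy=S,interpolation=cv2.INTER_CUBIC).astype(int)
plate=(im.min(-1)>110).astype(np.uint8)
cs,h=cv2.findContours(plate,cv2.RETR_CCOMP,cv2.CHAIN_APPROX_NONE)
def W(c,z): return np.array([onz(p,((x+.5)/S-.5+u0,(y+.5)/S-.5+v0),z)[:2] for x,y in c.reshape(-1,2)],np.float32)
for i,c in enumerate(cs):
    A=cv2.contourArea(c)
    if A>1500:
        z=16; q=W(c,z); m=cv2.moments(q.reshape(-1,1,2)); ce=np.array([m['m10'],m['m01']])/m['m00']
        a=np.arctan2(*(q-ce).T[::-1]); rad=np.hypot(*(q-ce).T)
        ph=np.angle(np.sum((rad**2)*np.exp(6j*a)))/6*180/np.pi
        print(A,h[0][i],ce,'area',abs(m['m00']),'size x,y',np.ptp(q,0),'corner phase mod60',ph)
E
```

```text
26157.5 [ 2 -1  1 -1] [505.81126532   6.20569652] area 2311.897728708202 size x,y [54.98929 54.19689] corner phase mod60 5.255067569031463
10569.5 [-1 -1 -1  0] [503.17860147   7.33979712] area 933.4041842026841 size x,y [33.985718 36.922043] corner phase mod60 -27.29741850661436
17473.5 [ 4  0  3 -1] [5.83119705e+02 3.48638343e-01] area 1581.6444582787608 size x,y [33.904602 97.77289 ] corner phase mod60 20.03223535549096
1503.5 [-1 -1 -1  2] [584.5207721    3.40841987] area 136.14426444290757 size x,y [13.028259 13.21621 ] corner phase mod60 -21.66579728997179
```

```bash
python3 -m inch '[{"angular":[0,0,0],"offset":[-0.25,-0.24,0.1],"claw":-1},{"angular":[0,0,0],"offset":[-0.5,-0.5,0.3],"claw":-1},{"angular":[0,0,0],"offset":[-0.779,-0.731,0.667],"claw":-1},{"angular":[0,0,0],"offset":[-0.779,-0.731,0.667],"claw":-1},{"angular":[0,0,0],"offset":[-0.779,-0.731,0.667],"claw":-1},{"angular":[0,0,0],"offset":[-0.779,-0.731,0.667],"claw":-1}]' 30; sleep 1; python3 -c "
from h import *
s=r.get_state();print(s['t'],s['position'],s['tool_rot'],s['qvel'])"
```

```text
t: 2.2
position: [497.0, 387.9, 132.9]
tool_rot: [179.8, 0.1, -177.9]
ft_force: [0.1, 1.0, 0.4]
opening: 85.5
grasp_force: 0.0
2.2 [496.95419997 387.89827013 132.879038  ] [ 1.79835017e+02  5.73271446e-02 -1.77858827e+02] [-0.06910448 -0.50690383  0.20316892 -0.17110923  0.33470729 -0.18037517
  0.18032784]
```

```bash
python3 -m inch '[{"angular":[0,0,0],"offset":[0,0,0.2],"claw":-1},{"angular":[0,0,0],"offset":[0,0,0.3],"claw":-1},{"angular":[0,0,0],"offset":[0,0,0.3],"claw":-1},{"angular":[0,0,0],"offset":[0,0,0.3],"claw":-1}]' 30; python3 - <<'E'
from m import *
p=snap('top','top2.png'); print(r.get_state()['position'])
p=snap('scene'); 
cv2.imwrite('pics/e.png',cv2.resize(p['pixels'][190:310,180:340,::-1],None,fx=4,fy=4,interpolation=cv2.INTER_CUBIC))
E
```

```text
t: 2.7
position: [498.6, 385.5, 87.5]
tool_rot: [179.9, 0.1, -178.0]
ft_force: [-0.5, -0.8, 0.3]
opening: 85.3
grasp_force: 0.0
[498.82942438 385.42500483  87.64516446]
```

View pics/e.png

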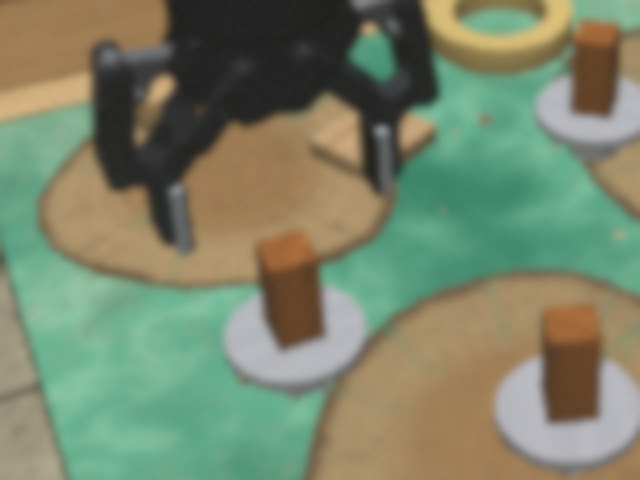

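```bash
python3 -m inch '[{"angular":[0,0,0],"offset":[0,0,0.2],"claw":-1},{"angular":[0,0,0],"offset":[0,0,0.329],"claw":-1},{"angular":[0,0,0],"offset":[0,0,0.329],"claw":-1},{"angular":[0,0,0],"offset":[0,0,0.329],"claw":-1},{"angular":[0,0,0],"offset":[0,0,0.329],"claw":1},{"angular":[0,0,0],"offset":[0,0,0.329],"claw":1},{"angular":[0,0,0],"offset":[0,0,0.329],"claw":1},{"angular":[0,0,0],"offset":[0,0,0.329],"claw":1},{"angular":[0,0,0],"offset":[0,0,0.329],"claw":1},{"angular":[0,0,0],"offset":[0,0,0.329],"claw":1}]' 45
```

```text
t: 4.05
position: [498.5, 384.9, 37.3]
tool_rot: [180.0, 0.0, -178.1]
ft_force: [-0.8, 0.1, 2.4]
opening: 23.4
grasp_force: 44.8
```

```bash
python3 -m inch '[{"angular":[0,0,0],"offset":[0,0,-0.2],"claw":1},{"angular":[0,0,0],"offset":[0,0,-0.5],"claw":1},{"angular":[0,0,0],"offset":[0,0,-0.8],"claw":1},{"angular":[0,0,0],"offset":[0,0,-1],"claw":1}]' 45
python3 -m inch '[{"angular":[0,0,0],"offset":[0,0,-0.4],"claw":1},{"angular":[0,0,0],"offset":[0,0,-0.8],"claw":1},{"angular":[0,0,0],"offset":[0,0,-0.8],"claw":1},{"angular":[0,0,0],"offset":[0,0,-0.8],"claw":1},{"angular":[0,0,0],"offset":[0,0,-0.8],"claw":1}]' 45
python3 - <<'E'
from m import *
p=snap('scene'); s=r.get_state(); P=s['position']; print(P)
u,v=px(p,P+np.array([0,0,-20.])).astype(int); print(u,v)
cv2.imwrite('pics/f.png',cv2.resize(p['pixels'][max(v-40,0):v+40,u-50:u+50,::-1],None,fx=7,fy=7,interpolation=cv2.INTER_CUBIC))
E
```

```text
t: 4.55
position: [498.3, 384.5, 188.2]
tool_rot: [180.0, 0.0, -178.1]
ft_force: [0.3, -0.3, -3.8]
opening: 23.1
grasp_force: 45.0
t: 5.18
position: [497.4, 383.8, 303.8]
tool_rot: [-179.8, -0.2, -178.1]
ft_force: [-1.1, -0.8, -4.0]
opening: 23.7
grasp_force: 45.1
[497.45215234 383.95511964 304.17172478]
241 150
```

View pics/f.png

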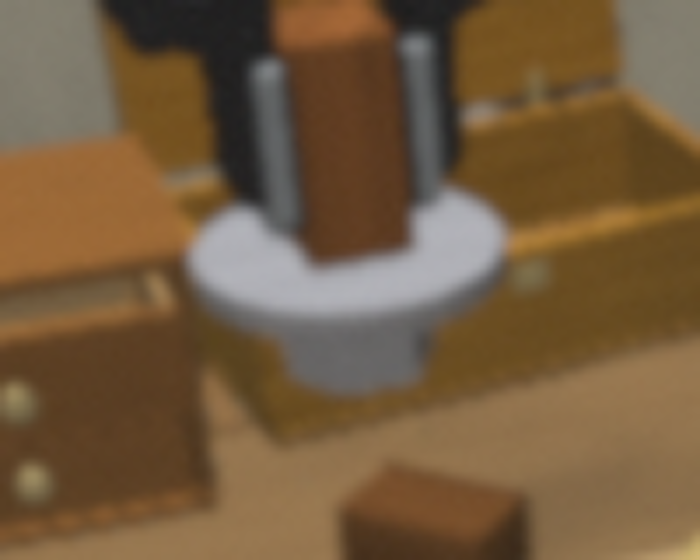

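```bash
python3 -m inch '[{"angular":[0,0,0],"offset":[0,-0.3,0],"claw":1},{"angular":[0,0,0],"offset":[0,-0.65,0.1],"claw":1},{"angular":[0,0,0],"offset":[0,-1,0.3],"claw":1}]' 45
python3 -m inch '[{"angular":[0,0,0],"offset":[0,-0.4,0.1],"claw":1},{"angular":[0,0,0],"offset":[0,-0.75,0.3],"claw":1},{"angular":[0,0,0],"offset":[0,-1,0.5],"claw":1}]' 45
python3 d.py f 498.2 384.6 307 181.9 0 -2 0.8 0
python3 d.py to 508.15 84.77 187 181.9 503.6 8.8 112 182.7
```

```text
t: 5.6
position: [503.6, 233.2, 261.3]
tool_rot: [180.0, 0.1, -178.1]
ft_force: [0.8, 0.2, -4.0]
opening: 23.5
grasp_force: 45.4
t: 5.98
position: [507.6, 81.6, 185.2]
tool_rot: [-180.0, -0.1, -178.2]
ft_force: [0.3, 0.4, -2.7]
opening: 23.7
grasp_force: 45.4
[508.15  84.76 187.  ] 181.9
offset [ 0.0471 -0.5052  0.5   ] turn -0.0178
```

```bash
python3 -m inch '[{"angular":[0,0,-0.018],"offset":[0.02,-0.25,0.2],"claw":1},{"angular":[0,0,-0.018],"offset":[0.047,-0.505,0.5],"claw":1},{"angular":[0,0,-0.018],"offset":[0.047,-0.505,0.5],"claw":1},{"angular":[0,0,-0.018],"offset":[0.047,-0.505,0.5],"claw":1},{"angular":[0,0,-0.018],"offset":[0.047,-0.505,0.5],"claw":1}]' 45
python3 - <<'E'
from m import *
s=r.get_state(); print(s['position'],s['tool_rot'],s['ft_force'])
for n in('top','scene'):
    p=snap(n); w=cloud(p)
    # flange top at about z=112-37+29=104
    f=(abs(w[...,2]-104)<3)&(np.hypot(w[...,0]-503,w[...,1]-8)<45); q=w[f]; print(n,'flange',q.mean(0),np.ptp(q,0),f.sum(), cv2.minEnclosingCircle(q[:,:2].astype(np.float32)))
    cv2.imwrite('pics/g_%s.png'%n,cv2.resize(p['pixels'][170:290,350:460,::-1],None,fx=4,fy=4,interpolation=cv2.INTER_CUBIC))
E
```

```text
t: 6.6
position: [504.6, 10.1, 112.7]
tool_rot: [180.0, 0.1, -177.2]
ft_force: [-0.1, 0.1, -2.8]
opening: 23.7
grasp_force: 45.7
[504.61591635  10.14382467 112.67435152] [ 1.79969631e+02  9.33879837e-02 -1.77156551e+02] [-0.0971931   0.14599901 -2.84609689]
top flange [495.87838955  20.15852375 103.69495691] [65.97703264 39.1866095   5.93034572] 140 ((504.1535339355469, 9.214153289794922), 33.39856719970703)
scene flange [496.88086725  18.10781541 103.9057388 ] [67.13009764 67.94675909  5.75837939] 300 ((504.9544372558594, 12.222135543823242), 34.36720657348633)
```

View pics/g_scene.png

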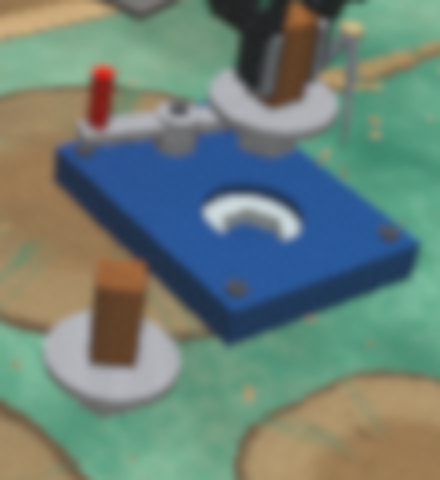

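```bash
python3 -m inch '[{"angular":[0,0,0],"offset":[0,-0.003,0.15],"claw":1},{"angular":[0,0,0],"offset":[0,-0.003,0.3],"claw":1},{"angular":[0,0,0],"offset":[0,-0.003,0.35],"claw":1},{"angular":[0,0,0],"offset":[0,-0.003,0.36],"claw":1},{"angular":[0,0,0],"offset":[0,-0.003,0.36],"claw":1}]' 45
python3 -m inch '[{"angular":[0,0,0],"offset":[0,0,0.01],"claw":1},{"angular":[0,0,0],"offset":[0,0,0.018],"claw":1},{"angular":[0,0,0],"offset":[0,0,0.026],"claw":1},{"angular":[0,0,0],"offset":[0,0,0.034],"claw":1},{"angular":[0,0,0],"offset":[0,0,0.04],"claw":1},{"angular":[0,0,0],"offset":[0,0,0.04],"claw":1}]' 45
```

```text
t: 7.32
position: [504.7, 8.6, 58.8]
tool_rot: [180.0, 0.1, -177.3]
ft_force: [0.2, 0.4, -2.6]
opening: 23.6
grasp_force: 45.6
t: 8.07
position: [503.8, 8.4, 51.8]
tool_rot: [180.0, -0.0, -177.3]
ft_force: [0.1, -0.0, -2.7]
opening: 23.5
grasp_force: 45.6
```

```bash
python3 -m inch '[{"angular":[0,0,0],"offset":[0,0,0.01],"claw":1},{"angular":[0,0,0],"offset":[0,0,0.014],"claw":1},{"angular":[0,0,0],"offset":[0,0,0.014],"claw":1}]' 45
```

```text
t: 8.45
position: [503.8, 8.4, 49.8]
tool_rot: [180.0, -0.0, -177.3]
ft_force: [0.1, -0.8, -3.7]
opening: 23.3
grasp_force: 45.6
```

```bash
python3 -m inch '[{"angular":[0,0,0],"offset":[0,0,0.01],"claw":1},{"angular":[0,0,0],"offset":[0,0,0.02],"claw":1},{"angular":[0,0,0],"offset":[0,0,0.027],"claw":1},{"angular":[0,0,0],"offset":[0,0,0.027],"claw":1}]' 45
```

```text
t: 8.95
position: [503.8, 8.4, 45.6]
tool_rot: [180.0, -0.0, -177.3]
ft_force: [0.2, 0.6, -3.3]
opening: 23.6
grasp_force: 45.6
```

```bash
python3 -m inch '[{"angular":[0,0,0],"offset":[0,0,0.008],"claw":1},{"angular":[0,0,0],"offset":[0,0,0.014],"claw":1},{"angular":[0,0,0],"offset":[0,0,0.014],"claw":1}]' 45
```

```text
t: 9.32
position: [503.8, 8.4, 43.6]
tool_rot: [180.0, -0.0, -177.3]
ft_force: [0.5, -0.4, -3.0]
opening: 23.7
grasp_force: 45.6
```

```bash
python3 -m inch '[{"angular":[0,0,0],"offset":[0,0,0.005],"claw":1},{"angular":[0,0,0],"offset":[0,0,0.005],"claw":-0.2},{"angular":[0,0,0],"offset":[0,0,0.005],"claw":-0.2},{"angular":[0,0,0],"offset":[0,0,0.005],"claw":-0.2},{"angular":[0,0,0],"offset":[0,0,0.005],"claw":-0.2},{"angular":[0,0,0],"offset":[0,0,-0.15],"claw":-0.2},{"angular":[0,0,0],"offset":[0,0,-0.4],"claw":-0.2},{"angular":[0,0,0],"offset":[0,0,-0.6],"claw":-0.2},{"angular":[0,0,0],"offset":[0,0,-0.6],"claw":-0.2},{"angular":[0,0,0],"offset":[0,0,-0.6],"claw":-0.2}]' 45
python3 - <<'E'
from m import *
p=snap('scene'); w=cloud(p)
cv2.imwrite('pics/i.png',cv2.resize(p['pixels'][170:290,350:460,::-1],None,fx=4,fy=4,interpolation=cv2.INTER_CUBIC))
m=(np.hypot(w[...,0]-504,w[...,1]-9)<20)&(abs(w[...,2]-86)<14); print('post top', np.percentile(w[m][:,2],[50,90]),m.sum())
f=(w[...,2]>31)&(w[...,2]<50)&(np.hypot(w[...,0]-495,w[...,1]-9)<36)&(w[...,0]<500); print('flange z',np.percentile(w[f][:,2],[10,50,90]),f.sum())
E
```

```text
t: 10.58
position: [503.4, 8.4, 133.1]
tool_rot: [180.0, -0.0, -177.3]
ft_force: [-0.5, 0.0, -0.4]
opening: 51.2
grasp_force: 0.0
post top [83.6101901  86.20262753] 141
flange z [33.2164755  34.95670479 43.32093923] 239
```

View pics/i.png

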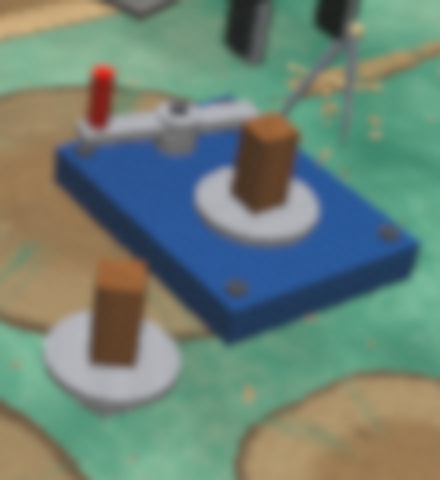

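```bash
python3 d.py to 503.6 8.35 133.75 182.71 592 59.3 118.75 220.21; python3 d.py to 592 59.3 118.75 220.21 592 59.3 57 220.21
python3 - <<'E'
from m import *
s=r.get_state(); print(s['q'])
p=snap('top'); w=cloud(p); im=p['pixels'].astype(int)
red=(im[...,0]>2.2*im[...,1])&(im[...,0]>2.2*im[...,2])
v,u=np.nonzero(red); k=(u>370)&(u<400)&(v>185)&(v<215)
print(k.sum(),u[k].min(),u[k].max(),v[k].min(),v[k].max(), px(p,np.array([592,58.5,84.])),px(p,np.array([592,58.5,46.])))
E
```

```text
offset [-0.6047  0.3114  0.1   ] turn -0.8333
offset [ 0.     -0.      0.4117] turn -0.0
[-20.78985244   4.73860787  17.64095263 111.30928096  -1.58661624
  64.29019612  90.22081698]
32 383 389 198 204 [386.78071086 200.16553733] [384.2970489  202.23553805]
```

```bash
python3 -m inch '[{"angular":[0,0,-0.2],"offset":[-0.2,0.1,0],"claw":-0.2},{"angular":[0,0,-0.4],"offset":[-0.4,0.2,0],"claw":-0.2},{"angular":[0,0,-0.6],"offset":[-0.605,0.311,0],"claw":-0.2},{"angular":[0,0,-0.833],"offset":[-0.605,0.311,0.1],"claw":-0.2},{"angular":[0,0,-0.833],"offset":[-0.605,0.311,0.1],"claw":-0.2},{"angular":[0,0,-0.833],"offset":[-0.605,0.311,0.1],"claw":-0.2},{"angular":[0,0,-0.833],"offset":[-0.605,0.311,0.1],"claw":-0.2}]' 20
python3 -m inch '[{"angular":[0,0,0],"offset":[0,0,0.15],"claw":-0.2},{"angular":[0,0,0],"offset":[0,0,0.3],"claw":-0.2},{"angular":[0,0,0],"offset":[0,0,0.412],"claw":-0.2},{"angular":[0,0,0],"offset":[0,0,0.412],"claw":-0.2},{"angular":[0,0,0],"offset":[0,0,0.412],"claw":0.2},{"angular":[0,0,0],"offset":[0,0,0.412],"claw":0.5},{"angular":[0,0,0],"offset":[0,0,0.412],"claw":0.5},{"angular":[0,0,0],"offset":[0,0,0.412],"claw":0.5}]' 20
python3 - <<'E'
from m import *
p=snap('scene'); print(r.get_state()['q'])
cv2.imwrite('pics/j.png',cv2.resize(p['pixels'][150:270,330:460,::-1],None,fx=5,fy=5,interpolation=cv2.INTER_CUBIC))
E
```

```text
t: 11.55
position: [592.4, 58.9, 119.2]
tool_rot: [-180.0, 0.0, -139.9]
ft_force: [0.6, 0.5, 0.2]
opening: 51.3
grasp_force: 0.0
t: 12.55
position: [592.5, 59.3, 57.2]
tool_rot: [-180.0, 0.0, -139.8]
ft_force: [0.0, 0.6, -0.3]
opening: 21.3
grasp_force: 0.0
[-18.8428767   20.13542382  12.55421935 102.48354211  -5.0749805
  57.90256975 125.88177767]
```

View pics/j.png

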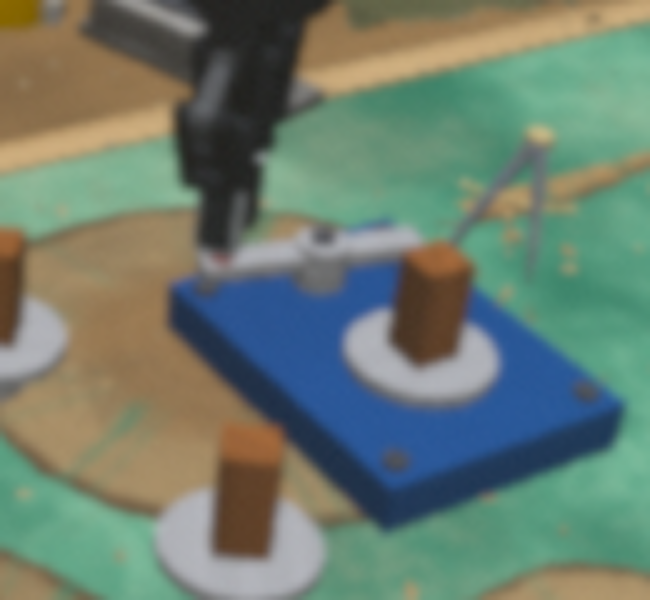

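```bash
python3 - <<'E'
import numpy as np
y=np.radians(220.21);tx=np.array([np.cos(y),np.sin(y)]);ty=np.array([np.sin(y),-np.cos(y)])
for t in [72,64,56,48,40,32,24,16,9,3,0]:
    a=np.radians(t); P=np.array([581.4,10.6])+50*np.array([np.cos(a),np.sin(a)])-1.5*ty-np.array([592,59.3])
    print(t,(P@tx/150).round(3),(P@ty/150).round(3))
E
```

```text
72 -0.02 -0.037
64 -0.041 -0.078
56 -0.057 -0.122
48 -0.067 -0.167
40 -0.07 -0.214
32 -0.066 -0.26
24 -0.057 -0.305
16 -0.04 -0.349
9 -0.022 -0.385
3 -0.002 -0.414
0 0.009 -0.428
```

```bash
python3 -m inch '[{"angular":[0,0,0],"offset":[-0.02,-0.037,0],"claw":0.6},{"angular":[0,0,0],"offset":[-0.041,-0.078,0],"claw":0.6},{"angular":[0,0,0],"offset":[-0.057,-0.122,0],"claw":0.6},{"angular":[0,0,0],"offset":[-0.067,-0.167,0],"claw":0.6},{"angular":[0,0,0],"offset":[-0.07,-0.214,0],"claw":0.6},{"angular":[0,0,0],"offset":[-0.066,-0.26,0],"claw":0.6},{"angular":[0,0,0],"offset":[-0.057,-0.305,0],"claw":0.6},{"angular":[0,0,0],"offset":[-0.04,-0.349,0],"claw":0.6},{"angular":[0,0,0],"offset":[-0.022,-0.385,0],"claw":0.6},{"angular":[0,0,0],"offset":[-0.002,-0.414,0],"claw":0.6},{"angular":[0,0,0],"offset":[-0.002,-0.414,0],"claw":0.6}]' 20
```

```text
t: 13.98
position: [632.6, 11.5, 56.9]
tool_rot: [-180.0, -0.0, -139.8]
ft_force: [-0.3, 0.7, 1.2]
opening: 16.9
grasp_force: 0.3
```

```bash
python3 -m inch '[{"angular":[0,0,0],"offset":[0.011,-0.014,0],"claw":0.6},{"angular":[0,0,0],"offset":[0.015,-0.02,0],"claw":0.6},{"angular":[0,0,0],"offset":[0.015,-0.02,0],"claw":0.6}]' 20
python3 - <<'E'
from m import *
p=snap('top'); w=cloud(p)
k=(abs(w[...,2]-46)<3)&(np.hypot(w[...,0]-581,w[...,1]-11)<65)&(w[...,0]<600); q=w[k]; print('lever',cv2.minAreaRect(q[:,:2].astype(np.float32)),k.sum(),q.min(0))
cv2.imwrite('pics/k.png',cv2.resize(p['pixels'][160:280,350:460,::-1],None,fx=5,fy=5,interpolation=cv2.INTER_CUBIC))
E
```

```text
t: 14.35
position: [632.6, 11.4, 56.9]
tool_rot: [179.8, 0.1, -139.7]
ft_force: [-1.2, 6.7, 0.6]
opening: 17.2
grasp_force: 2.6
lever ((565.2741088867188, 9.58505916595459), (25.581876754760742, 65.85153198242188), 88.71137237548828) 169 [532.31486335  -3.57472197  43.05317184]
```

View pics/k.png

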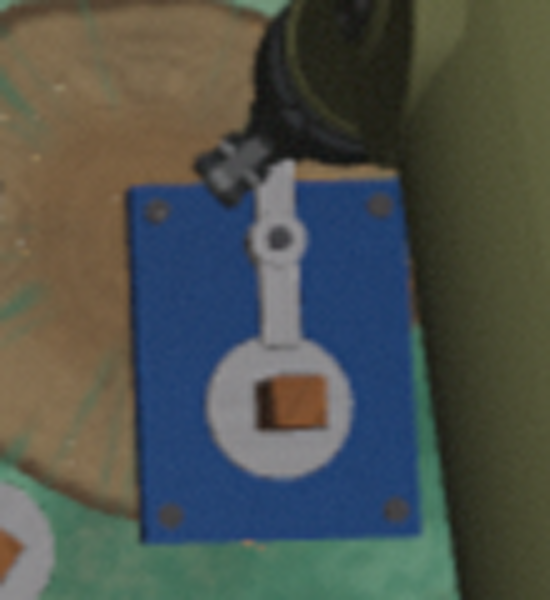

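```bash
python3 -m inch '[{"angular":[0,0,0],"offset":[0,0.004,0],"claw":0.1},{"angular":[0,0,0],"offset":[-0.008,0.01,0],"claw":0.1},{"angular":[0,0,0],"offset":[-0.008,0.01,0],"claw":0.1},{"angular":[0,0,0],"offset":[-0.008,0.01,0],"claw":0.1},{"angular":[0,0,0],"offset":[-0.008,0.01,-0.2],"claw":0.1},{"angular":[0,0,0],"offset":[-0.008,0.01,-0.5],"claw":0.1},{"angular":[0,0,0],"offset":[-0.008,0.01,-0.8],"claw":0.1},{"angular":[0,0,0],"offset":[-0.008,0.01,-0.8],"claw":0.1},{"angular":[0,0,0],"offset":[-0.008,0.01,-0.8],"claw":0.1}]' 20
python3 - <<'E'
from m import *
p=snap('scene'); w=cloud(p)
k=(abs(w[...,2]-46)<3)&(np.hypot(w[...,0]-581,w[...,1]-13)<65)&(w[...,0]>540); q=w[k]; print('lever',cv2.minAreaRect(q[:,:2].astype(np.float32)),k.sum())
m=(np.hypot(w[...,0]-504,w[...,1]-11)<20)&(abs(w[...,2]-86)<14); print('post top', np.percentile(w[m][:,2],90))
im=p['pixels'].astype(int); red=(im[...,0]>2.2*im[...,1])&(im[...,0]>2.2*im[...,2])&(w[...,2]>50)&(w[...,2]<90)&(w[...,0]<680); print('peg',w[red].mean(0),red.sum())
cv2.imwrite('pics/l.png',cv2.resize(p['pixels'][150:270,330:460,::-1],None,fx=5,fy=5,interpolation=cv2.INTER_CUBIC))
E
```

```text
t: 15.52
position: [632.5, 10.1, 176.4]
tool_rot: [180.0, -0.0, -139.8]
ft_force: [0.2, -0.9, -0.3]
opening: 38.3
grasp_force: 0.0
lever ((589.9827880859375, 13.27759838104248), (98.76066589355469, 23.052288055419922), 0.7823696136474609) 163
post top 86.10432474080449
peg [628.66599812  15.86562156  71.51568352] 43
```

View pics/l.png

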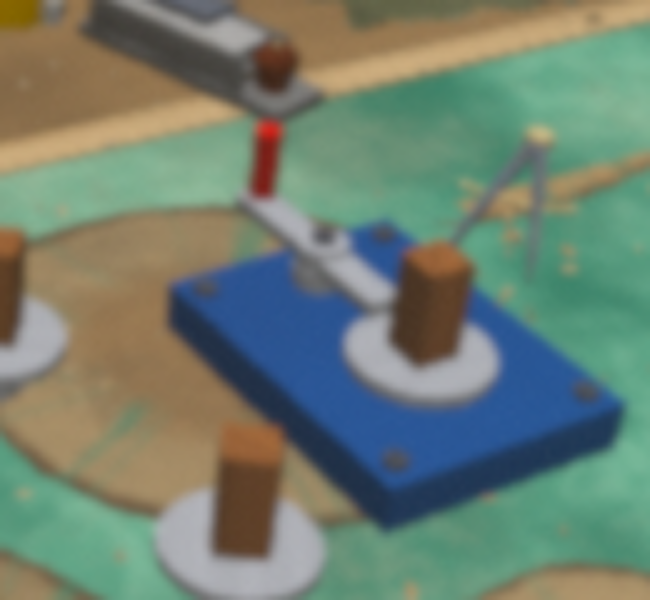

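The picture shows the keeper closed: its nose is over the flange at about (385,300), the peg stands clear at (265,160), the stop is home, and the gripper is out of the way.

```bash
python3 -c "
from plant import r
print(r.finish_job())"
```

```text
the job is handed in; nothing more can be done
None
```

The job is handed in at about 15.5 s. The stop is fully home in the recess (post top measured at 86 mm) and the keeper is swung fully closed over its flange. The gripper is released and clear, and no verdict came back.

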